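# Spring nut into the grinder's mounting channel

### The job

Fit the loose spring nut, the one standing upright with the wing knob on its stud, into the steel mounting channel: press it down through the slot clear of the work rest's forked foot, give it a quarter turn clockwise (seen from above) under the lips and let its spring lift it so that its grooves catch them. Then slide it along until its stud is fully home in the fork, and let go. Feel your way: do not force the nut, do not push the work rest off its setting, and leave the other things on the bench alone.

Things in the scene. Friction and masses are not known exactly. Their poses are not given: they have to be found in the camera images.
- nut: Steel channel nut with stud and black wing knob, rigid, 0.14 kg, upright on its spring. Origin: on the stud axis at groove floor level, 13 mm above the bench; z up the stud, x along nut and wing. Body z -5 to 0 mm, 34 (x) by 20 mm, corners (+x,+y), (-x,-y) square, the others rounded 10 mm. On top: end ridges |x| 14.2 to 17 and a boss of radius 10, both 2.5 mm high; between them the grooves
- nut_wing (a point): Middle of the knob's wing, on the stud axis 41 mm above the origin of nut, where to pinch it. The wing is 40 mm long (nut x), 10 mm thick (y) and reaches from 28 to 54 mm above that origin. Below it the knob's round flange of radius 14 mm (24 to 28 mm), below that the bare stud of radius 5 mm
- nut_spring (a point): Centre of the underside of the flat foot (radius 8 mm) of the coil spring under the nut. Spring free, it is 13.5 mm below the origin of nut. The spring takes 2.5 N per mm and goes solid after 6.2 mm (15.5 N): beyond that any motion forces it hard. The nut's ridges pass under the lips once the spring is pressed 4.5 mm (11.3 N) in the channel; only then can it turn, clockwise
- rail: Fixed grinder bed, a plate 8 mm thick and 120 mm wide, grinding head at its +x end. Origin: on the bench under the bed's centre line; x along it to the rest and wheel, y across, z up. On it lies the straight channel, x -130 to 165 mm, ends capped, parallel to x. Set by hand on packing, it lies up to 5 mm to either side of the centre line and 0 to 6 mm (h) up, other each time: not measured, find it
- channel_ref (a point): Nominal place of the channel's slot: rail x 0, y 0, z 29 mm = top of the channel if h = 0 (fixed to the bed, it does not follow the channel). Channel 41 mm wide, 21 high, inside 36 mm wide, floor 18.5 mm below its top. Slot 22 mm wide; lips 2.5 mm thick, rounded on top, turned down 7 mm. Nut origin above the channel's top edge: standing free lengthwise -5, pressed to turn -9.5 to -11.2, caught -7 mm (spring 5 N)
- rest_home (a point): On the work rest (dark bridge on the bed astride the channel): the stud's axis when it touches the end of the fork, at rail z 35.5 mm, the bridge's underside; axes as rail. Bridge 6 mm thick, 64 wide, slot 24 mm wide, mouth 30 mm to rail -x of this point. The flange passes 4 to 11 mm above it. Bolt head (3 mm high) 35 mm past, upright (68 mm) 68 mm past. Some 15 N along x shifts the rest
- bare_nut: A channel nut without spring or stud, lying flat, 34 x 20 x 7.5 mm: leave alone. Origin under its centre
- spare_knob: A spare wing knob with a short stud, lying flat, 58 x 40 x 10 mm: leave alone. Origin under its wing
- wrench: A wrench, 170 mm long, lying along its x: leave alone
- dress_stick: A grey abrasive stick 100 x 25 x 25 mm (long along x): leave alone. Origin under its centre
- brush: A bench brush lying along its x: leave alone
- jar: A white jar, 60 mm across, 75 mm high: leave alone. Origin under its centre
- bolt: A hex bolt standing on its head, 22 mm across, 43 mm high: leave alone. Origin under its centre
There are look-alikes about, which are no part of the job. What is shaped like the nut but green is not meant.

How it is judged:
By the outcome, as a careful person would: the job done as asked, in the order asked, and still so for the second after the job is handed in, with the robot touching nothing.
It also fails if it takes over 72 s, if anything falls off the work surface, if the arm or the gripper's body presses on something with over 40 N, if the wrist force passes 120 N, or if a joint passes its speed limit or range.

### The arm

A 6-joint arm with a two-finger parallel gripper is mounted at the origin on the work surface. World frame = base frame: x ahead of the robot, y to its left, z up, the work surface at z = 0. Lengths are in m, angles in rad, forces in N, time in s.
With the tool pointing down it reaches from about 0.375 to 0.9 m from the base axis. Payload 3.1 kg.
Tool frame: the origin (TCP) lies where the fingers leave the gripper's body, on its centre line; the fingertips stand 73 mm ahead of it and the grasp point (between the pads) lies 54 mm ahead of it; z points along the fingers, y is the line along which they close (so a half turn about z gives the same grasp; the last joint's range is limited). The gripper opens to 85 mm and grips with 20 to 120 N. Pads are 22 mm wide; open, the fingers measure 114 mm over their backs; the gripper's body (76 mm by 85 mm) begins 54 mm behind the grasp point. The pads swing forward as they close: fully open they stand 13 mm farther back than shut.
Start: joints at [-1.367, 0.527, 1.433, -0, 1.181, -0.178], TCP at [0.233, -0.58, 0.304] pointing down, gripper open.
Joint ranges: [-3.08, 3.08], [-0.75, 2.2], [0.22, 2.44], [-1.43, 4.57], [0, 2.65], [-2.85, 2.85]. Speed limits (rad/s): [2.79, 2.79, 3.14, 3.14, 3.14, 3.14].

### API

Orientations are given as a unit quaternion [x, y, z, w].
In Python, from station import manip gives the robot as it stands.
- The arm moves only by the shell command python3 -m crank 'ROWS' [FORCE]. ROWS is JSON, a list of rows, each an object with "dp": the shift along the tool's x, y, z normalised to -1 to 1, where 1 is 50 cm, a list of three; "delta_rot": the turn, a rotation vector about the tool's x, y, z normalised to -1 to 1, where 1 is 2 pi rad, a list of three; "fingers": the opening, from -1 (shut) to 1 (fully open). A call has 1 to 12 rows; each row shifts and turns the commanded pose from where the row before left it, along the tool's axes as they then stand; what a row does not reach is not made up. A row lasts 1/12 s, in which the tool goes at most 41.7 mm and 7.16 degrees, less where a joint would pass 70% of its speed; a pose out of reach is approached as far as the arm can. A call with a number of a shift or a turn outside -1 to 1 is refused whole. A call with a gripper value outside its range is refused whole. The fingers move at their own pace and stop on an object; FORCE is the grip in N (left out, the last holds). Time passes only in rows, so rows that do not move let the fingers close. It gives the time, the measured TCP pose, the force, the opening and the grip force at its end, in the units of the state.
- manip.sense(): the state, without advancing time (a new reading comes with each control period).
- manip.snapshot(name): name is "scene" or "top" or "wrist"; returns (picture, depth): 480x640x3 uint8, red, green, blue; 480x640 float32, m along the optical axis (not along the pixel's ray), 0 where there is no reading.
- manip.camera_model(name): a dict with "fx", "fy", "cx", "cy" (pixels), "origin" and "attitude" of the camera in the world. Camera axes: x right, y up, looking along -z (the intrinsics and any distortion apply to the point x, -y, -z); pixel columns grow to the right and rows downward; lengths in m; the calibration is good to about 2 mm. A picture is of the moment at which its call begins: read the wrist's pose just before it. camera_model takes no time and is no camera call; for the wrist camera it gives the pose at the moment of the call.
- manip.sign_off(): hands the job in; it is judged then, once.
The state is a dict: "t": time; "q": joint angles; "qd": joint speeds; "tau": joint torques, N m; "tcp_pos": TCP position; "tool_rot": TCP orientation; "force": force on the tool from outside, world axes, zero at the start; "ft_torque": the same for the moment, N m; "finger_gap": opening from 0.0 (shut) to 1.0 (fully open); "gripper_force": force on a finger pad.
Only numpy, scipy, OpenCV 4.12 (cv2) and the standard library are available. Lean on these libraries where they do the work, as an engineer would, in place of code of your own. Each camera call takes 0.05 s, during which the arm holds its last target. There are 200 camera calls.

## Working session

There is one attempt and no reset: what is moved stays moved. The work goes in short steps, Python scripts to look and compute and a shell command to move; the robot and the scene stay as the last step left them, time stands still between calls to the robot, and variables do not carry over. Pictures are saved under pics/ and viewed, at most 10 in all, crops included, and the job is handed in when it is done.

```bash
mkdir -p pics; ls; python3 - <<'E'
from station import manip
import cv2,numpy as np
for n in("scene","top"):
    m=manip.camera_model(n);print(n,m)
    p,d=manip.snapshot(n);np.savez(f"pics/{n}0.npz",p=p,d=d,**{k:np.array(v) for k,v in m.items()})
    cv2.imwrite(f"pics/{n}0.png",p[:,:,::-1])
s=manip.sense();print({k:s[k] for k in("t","q","tcp_pos","tool_rot","force","finger_gap")})
print(manip.camera_model("wrist"))
E
```

```text
pics
scene {'fx': 436.4410103383806, 'fy': 436.4410103383806, 'cx': 317.38957445547055, 'cy': 237.6376121029621, 'origin': array([0.8054329 , 0.18555977, 0.77198051]), 'attitude': array([0.12561678, 0.25999509, 0.87303198, 0.39298618])}
top {'fx': 453.6413814644717, 'fy': 453.6413814644717, 'cx': 318.0496887290605, 'cy': 243.50063277392033, 'origin': array([ 0.38669857, -0.10125127,  0.93866347]), 'attitude': array([ 0.02442942, -0.02506045, -0.6967797 ,  0.71643089])}
{'t': 0.1, 'q': array([-1.36749563e+00,  5.28406819e-01,  1.43380504e+00, -6.84843145e-06,
        1.18142022e+00, -1.78510464e-01]), 'tcp_pos': array([ 0.23278913, -0.57946779,  0.30300086]), 'tool_rot': array([ 9.81832048e-01,  1.89749283e-01, -1.58054849e-05, -1.01959675e-03]), 'force': array([0.59771052, 0.71841565, 0.44324016]), 'finger_gap': 1.0031718244245682}
{'fx': 430.34198022433276, 'fy': 430.34198022433276, 'cx': 323.7754888532038, 'cy': 239.12272838509566, 'origin': array([ 0.30994199, -0.55002251,  0.37295264]), 'attitude': array([-0.13459623,  0.09209198, -0.55247615,  0.81741851])}
```

View pics/top0.png

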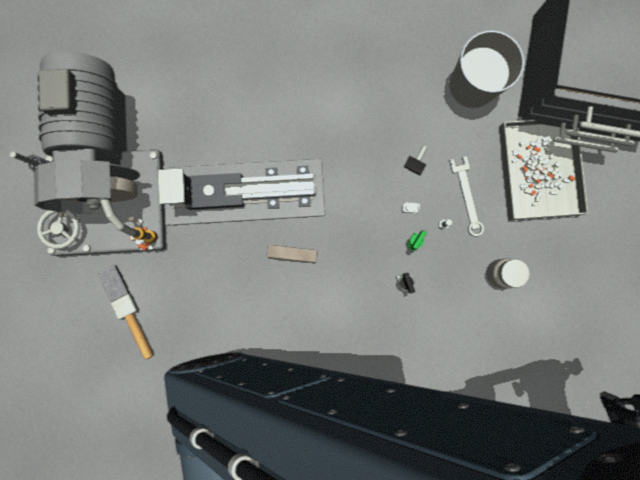

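View pics/scene0.png

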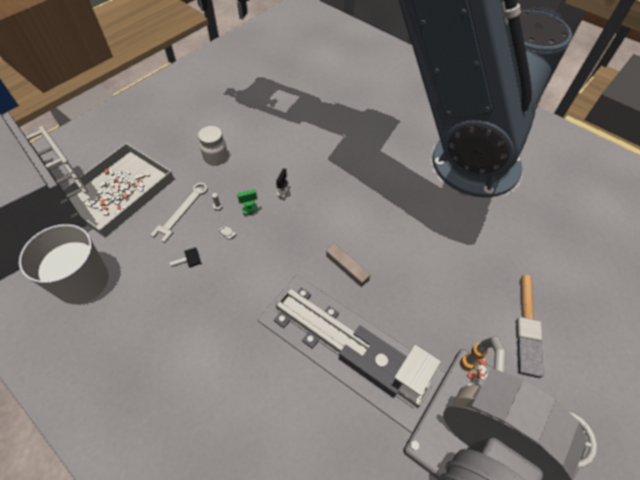

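Top view: the nut candidates are the black upright knob (405,283), the green look-alike (417,240), the black flat spare knob (415,162), the bare nut (411,208) and the bolt (446,224). In the scene view these are at (283,180), (248,200), (190,258), (228,233) and (216,202). I choose the black upright one at top (405,283). The channel is at top (225-315,188), with the bridge at (215,190).

```bash
cat > h.py <<'E'
import numpy as np,cv2
from scipy.spatial.transform import Rotation as R
def ray(m,u,v):
    u=np.asarray(u,float);v=np.asarray(v,float)
    c=np.stack([(u-m["cx"])/m["fx"],-(v-m["cy"])/m["fy"],-np.ones_like(u)],-1)
    return R.from_quat(m["attitude"]).apply(c.reshape(-1,3)).reshape(c.shape)
def onz(m,u,v,z):
    d=ray(m,u,v);o=np.asarray(m["origin"]);return o+d*((z-o[2])/d[...,2])[...,None]
def deproj(m,d):
    v,u=np.mgrid[:480,:640];return np.asarray(m["origin"])+ray(m,u,v)*d[...,None]
def proj(m,P):
    c=R.from_quat(m["attitude"]).inv().apply(np.atleast_2d(P)-m["origin"])
    return np.c_[m["cx"]-m["fx"]*c[:,0]/c[:,2],m["cy"]+m["fy"]*c[:,1]/c[:,2]]
def load(n):
    z=np.load(f"pics/{n}.npz");return z["p"],z["d"],{k:z[k] for k in("fx","fy","cx","cy","origin","attitude")}
def snap(n,f):
    from station import manip
    m=manip.camera_model(n);p,d=manip.snapshot(n)
    np.savez(f"pics/{f}.npz",p=p,d=d,**{k:np.array(v) for k,v in m.items()});return p,d,m
E
python3 - <<'E'
from h import *
p,d,m=load("top0");P=deproj(m,d)
print("bench z",np.median(P[300:340,300:380,2]))
for n,(u0,v0,u1,v1) in dict(top0=(390,265,425,300),scene0=(270,165,295,200)).items():
    p2,d2,m2=load(n);P2=deproj(m2,d2)
    M=(p2.max(2)<60);W=np.zeros_like(M);W[v0:v1,u0:u1]=1
    q=P2[M&W&(P2[...,2]>.038)&(P2[...,2]<.08)];print(n,len(q),q.mean(0),q.max(0),q.min(0))
    t=q[q[:,2]>.057][:,:2];c=t.mean(0);w,V=np.linalg.eigh(np.cov((t-c).T));print(" wingtop",len(t),c,w,np.degrees(np.arctan2(V[1,1],V[0,1])))
# bridge dark
M=(p.max(2)<75);W=np.zeros_like(M);W[165:215,180:250]=1
q=P[M&W&(P[...,2]>.03)&(P[...,2]<.06)];print("bridge",len(q),q.mean(0),np.median(q[:,2]))
ct=(M&W&(P[...,2]>.03)).astype(np.uint8);v,u=np.nonzero(ct);r=cv2.minAreaRect(np.c_[u,v].astype(np.float32));print(r)
b=cv2.boxPoints(r);print(onz(m,b[:,0],b[:,1],.0415))
# bed plate: height 8mm
M=(P[...,2]>.005)&(P[...,2]<.012);W[:]=0;W[150:235,160:335]=1
v,u=np.nonzero(cv2.morphologyEx((M&W).astype(np.uint8),cv2.MORPH_OPEN,np.ones((3,3))));r=cv2.minAreaRect(np.c_[u,v].astype(np.float32));b=cv2.boxPoints(r);print("bed",r);print(onz(m,b[:,0],b[:,1],.008))
a=cv2.resize(p[150:230,160:340][:,:,::-1],(800,355),interpolation=2)
p2=load("scene0")[0];g=lambda im:cv2.resize(im[:,:,::-1],(260,240),interpolation=2)
c=np.hstack([g(p[262:302,385:428]),g(p2[160:205,260:305]),g(p2[180:225,225:270])]);c=cv2.copyMakeBorder(c,0,0,0,20,0)
cv2.imwrite("pics/c1.png",np.vstack([a,c]))
E
```

```text
bench z 6.209501089482483e-05
top0 126 [ 0.37678041 -0.27566591  0.05708307] [ 0.39396012 -0.26699055  0.07156278] [ 0.35969456 -0.28861532  0.03828141]
 wingtop 72 [ 0.37709843 -0.27741878] [9.15052813e-06 1.07688402e-04] -159.56090993658444
scene0 132 [ 0.38146051 -0.27395608  0.05808793] [ 0.39702957 -0.26624547  0.07390486] [ 0.3627869  -0.28462434  0.04036126]
 wingtop 74 [ 0.38108937 -0.27530304] [4.41105303e-06 1.15463343e-04] -160.3826104464858
bridge 147 [0.53053801 0.1338729  0.04401656] 0.04223190786975983
((213.5, 191.5), (59.0, 33.0), 0.0)
[[0.5130444  0.16776277 0.0415    ]
 [0.579595   0.17098585 0.0415    ]
 [0.58292083 0.05291351 0.0415    ]
 [0.51633692 0.05029486 0.0415    ]]
bed ((243.2941436767578, 191.67648315429688), (57.375450134277344, 160.16256713867188), 86.58341979980469)
[[ 0.60061933  0.22832708  0.008     ]
 [ 0.63016043 -0.10347302  0.008     ]
 [ 0.5102293  -0.11380245  0.008     ]
 [ 0.48120626  0.21508141  0.008     ]]
```

View pics/c1.png

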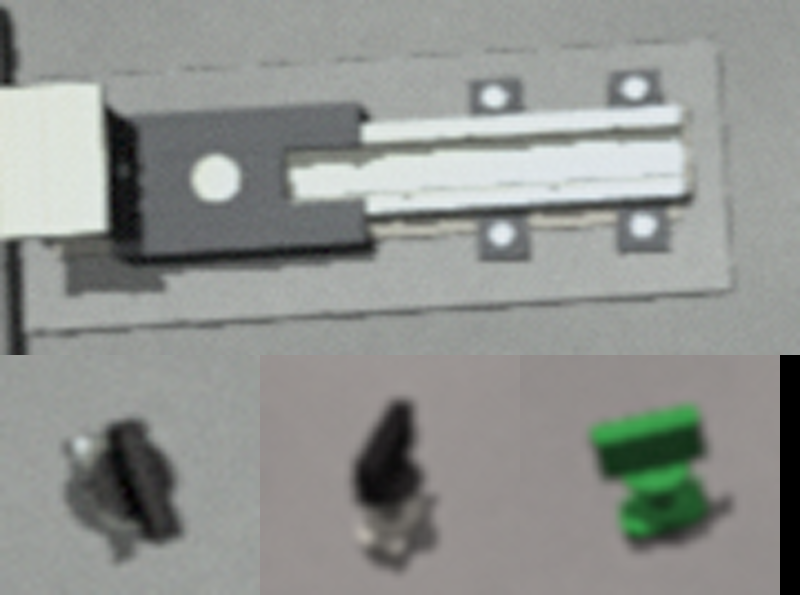

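Nut confirmed: black wing over a steel stud, with its wing yaw about 20°. The green one is the decoy. The rail yaw is about 95°. I'm moving above the nut.

```bash
python3 -m crank '[{"dp":[0.0553,-0.0506,0.0178],"delta_rot":[0,0,0],"fingers":0.0},{"dp":[0.0553,-0.0506,0.0178],"delta_rot":[0,0,0],"fingers":0.0},{"dp":[0.0553,-0.0506,0.0178],"delta_rot":[0,0,0],"fingers":0.0},{"dp":[0.0553,-0.0506,0.0178],"delta_rot":[0,0,0],"fingers":0.0},{"dp":[0.0553,-0.0506,0.0178],"delta_rot":[0,0,0],"fingers":0.0},{"dp":[0.0553,-0.0506,0.0178],"delta_rot":[0,0,0],"fingers":0.0},{"dp":[0.0553,-0.0506,0.0178],"delta_rot":[0,0,0],"fingers":0.0},{"dp":[0.0553,-0.0506,0.0178],"delta_rot":[0,0,0],"fingers":0.0},{"dp":[0.0553,-0.0506,0.0178],"delta_rot":[0,0,0],"fingers":0.0},{"dp":[0,0,0],"delta_rot":[0,0,0],"fingers":0.0},{"dp":[0,0,0],"delta_rot":[0,0,0],"fingers":0.0}]' 40
python3 - <<'E'
from h import *
from station import manip
s=manip.sense();p,d,m=snap("wrist","w1");P=deproj(m,d);cv2.imwrite("pics/w1.png",p[:,:,::-1])
T=s["tcp_pos"];Q=R.from_quat(s["tool_rot"]);print(T,Q.as_matrix()[:,0],s["force"],s["finger_gap"])
print("cam in tool",Q.inv().apply(m["origin"]-T),Q.inv().apply(ray(m,m["cx"],m["cy"])))
print(proj(m,[.379,-.276,.067]))
for z0 in (.055,.06):
    M=(p.max(2)<70)&(P[...,2]>z0)&(P[...,2]<.075)&(np.hypot(P[...,0]-.379,P[...,1]+.276)<.035)
    q=P[M];t=q[:,:2];c=(t.max(0)+t.min(0))/2;w,V=np.linalg.eigh(np.cov((t-t.mean(0)).T));print(len(q),t.mean(0),c,np.percentile(q[:,2],[50,95]),np.degrees(np.arctan2(V[1,1],V[0,1])))
v,u=np.nonzero(M);r=cv2.minAreaRect(np.c_[u,v].astype(np.float32));b=cv2.boxPoints(r);print(r,onz(m,b[:,0],b[:,1],.067)[:,:2],onz(m,*r[0],.067))
E
```

```text
t: 1.02
tcp_pos: [0.3792, -0.2736, 0.2232]
tool_rot: [0.981, 0.192, -0.001, -0.001]
force: [0.7, -0.3, 0.6]
finger_gap: 0.502
gripper_force: 0.0
[ 0.379187   -0.27361434  0.22318616] [ 9.26394517e-01  3.76553265e-01 -9.14962521e-04] [ 0.65674092 -0.28823378  0.61481406] 0.5022760662040199
cam in tool [ 0.08259703  0.00127064 -0.06990105] [-3.22131109e-01  1.43099275e-04  9.46695056e-01]
[[325.9551576  250.27727775]]
1242 [ 0.37981646 -0.27940813] [ 0.3779048  -0.28013241] [0.0666546 0.0678697] -159.13888958143926
1201 [ 0.37931295 -0.2796234 ] [ 0.3779048  -0.28019729] [0.06668313 0.06788617] -159.20180396303428
((332.3421325683594, 251.4717559814453), (18.067794799804688, 69.19892883300781), 1.3971810340881348) [[ 0.35801462 -0.28239911]
 [ 0.39671752 -0.26770389]
 [ 0.40020178 -0.27692067]
 [ 0.36168758 -0.29214499]] [ 0.37969    -0.27958434  0.067     ]
```

View pics/w1.png

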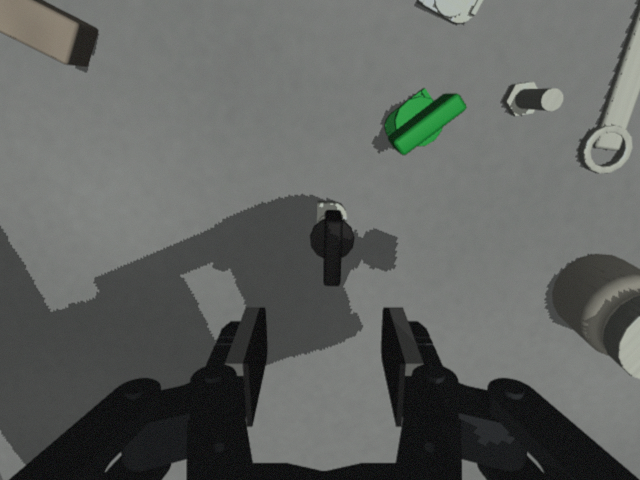

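The wrist view shows the black wing at (332,250), between the fingers' closing line and in good alignment. The green decoy is at (425,125). I'm correcting, descending and closing.

```bash
python3 -m crank '[{"dp":[-0.0018,0.0052,0.0424],"delta_rot":[0,0,0.0036],"fingers":0.0},{"dp":[-0.0018,0.0052,0.0424],"delta_rot":[0,0,0],"fingers":0.0},{"dp":[0,0,0.0424],"delta_rot":[0,0,0],"fingers":0.0},{"dp":[0,0,0.0424],"delta_rot":[0,0,0],"fingers":0.0},{"dp":[0,0,0.0424],"delta_rot":[0,0,0],"fingers":0.0},{"dp":[0,0,0],"delta_rot":[0,0,0],"fingers":-0.4},{"dp":[0,0,0],"delta_rot":[0,0,0],"fingers":-0.6},{"dp":[0,0,0],"delta_rot":[0,0,0],"fingers":-0.7}]' 25
python3 - <<'E'
from h import *
p,d,m=snap("wrist","w2");cv2.imwrite("pics/w2.png",p[160:480,160:480,::-1])
E
```

```text
t: 1.73
tcp_pos: [0.3793, -0.2828, 0.1185]
tool_rot: [0.984, 0.178, 0.0, 0.001]
force: [-0.6, -0.3, 0.5]
finger_gap: 0.149
gripper_force: 0.1
```

View pics/w2.png

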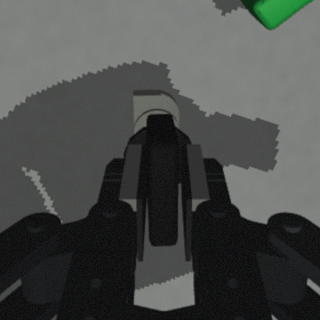

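The wing sits between the pads (crop pixel 162,180), centred sideways. I'm checking the offset along the wing.

```bash
python3 - <<'E'
from h import *
from station import manip
s=manip.sense();p,d,m=load("w2");P=deproj(m,d);T=s["tcp_pos"];Q=R.from_quat(s["tool_rot"])
print(T)
L=Q.inv().apply((P-T).reshape(-1,3)).reshape(P.shape)
M=(p.max(2)<70)&(P[...,2]>.063)&(P[...,2]<.071)&(abs(L[...,1])<.006)
print(M.sum(),L[M].min(0),L[M].max(0),np.median(L[M],0))
E
```

```text
[ 0.37944344 -0.28266666  0.11885871]
3331 [-0.02067794 -0.0059714   0.04800307] [0.02040635 0.00597872 0.0558157 ] [0.00263155 0.00075815 0.05191856]
```

Centred. Closing, then lifting.

```bash
python3 -m crank '[{"dp":[0,0,0],"delta_rot":[0,0,0],"fingers":-0.9},{"dp":[0,0,0],"delta_rot":[0,0,0],"fingers":-1},{"dp":[0,0,0],"delta_rot":[0,0,0],"fingers":-1},{"dp":[0,0,0],"delta_rot":[0,0,0],"fingers":-1},{"dp":[0,0,0],"delta_rot":[0,0,0],"fingers":-1}]' 60
```

```text
t: 2.2
tcp_pos: [0.3796, -0.282, 0.1183]
tool_rot: [0.984, 0.179, 0.001, 0.001]
force: [0.8, -0.9, 1.0]
finger_gap: 0.105
gripper_force: 60.8
```

```bash
python3 -m crank '[{"dp":[0,0,-0.03],"delta_rot":[0,0,0],"fingers":-1},{"dp":[0,0,-0.07],"delta_rot":[0,0,0],"fingers":-1},{"dp":[0,0,-0.07],"delta_rot":[0,0,0],"fingers":-1},{"dp":[0.0523,-0.04,-0.03],"delta_rot":[0,0,0],"fingers":-1},{"dp":[0.0523,-0.04,0],"delta_rot":[0,0,0],"fingers":-1},{"dp":[0.0523,-0.04,0],"delta_rot":[0,0,0],"fingers":-1},{"dp":[0.0523,-0.04,0],"delta_rot":[0,0,0],"fingers":-1},{"dp":[0.0523,-0.04,0],"delta_rot":[0,0,0],"fingers":-1},{"dp":[0.0523,-0.04,0],"delta_rot":[0,0,0],"fingers":-1},{"dp":[0.0523,-0.04,0],"delta_rot":[0,0,0],"fingers":-1},{"dp":[0.0523,-0.04,0],"delta_rot":[0,0,0],"fingers":-1},{"dp":[0.0523,-0.04,0],"delta_rot":[0,0,0],"fingers":-1}]'
python3 -m crank '[{"dp":[0.0523,-0.04,0],"delta_rot":[0,0,0],"fingers":-1},{"dp":[0,0,0],"delta_rot":[0,0,-0.0188],"fingers":-1},{"dp":[0,0,0],"delta_rot":[0,0,-0.0188],"fingers":-1},{"dp":[0,0,0],"delta_rot":[0,0,-0.0188],"fingers":-1},{"dp":[0,0,0],"delta_rot":[0,0,-0.0188],"fingers":-1},{"dp":[0,0,0],"delta_rot":[0,0,-0.0188],"fingers":-1},{"dp":[0,0,0],"delta_rot":[0,0,-0.0188],"fingers":-1},{"dp":[0,0,0],"delta_rot":[0,0,-0.0188],"fingers":-1},{"dp":[0,0,0],"delta_rot":[0,0,-0.0188],"fingers":-1},{"dp":[0,0,0],"delta_rot":[0,0,-0.0188],"fingers":-1},{"dp":[0,0,0],"delta_rot":[0,0,-0.0188],"fingers":-1},{"dp":[0,0,0],"delta_rot":[0,0,-0.0188],"fingers":-1}]'
python3 -m crank '[{"dp":[0,0,0],"delta_rot":[0,0,0],"fingers":-1},{"dp":[0,0,0],"delta_rot":[0,0,0],"fingers":-1},{"dp":[0,0,0],"delta_rot":[0,0,0],"fingers":-1}]'
python3 - <<'E'
from h import *
from station import manip
s=manip.sense();print(s["tcp_pos"],R.from_quat(s["tool_rot"]).as_matrix()[:,0])
p,d,m=snap("wrist","w3");np.save("pics/w3s.npy",np.r_[s["tcp_pos"],s["tool_rot"]]);cv2.imwrite("pics/w3.png",p[:,:,::-1])
E
```

```text
t: 3.2
tcp_pos: [0.5362, -0.0282, 0.2175]
tool_rot: [0.984, 0.179, -0.001, -0.0]
force: [0.7, -0.5, -1.4]
finger_gap: 0.102
gripper_force: 60.5
t: 4.2
tcp_pos: [0.5529, -0.0019, 0.2173]
tool_rot: [0.673, 0.739, -0.0, -0.001]
force: [-0.0, -0.9, -1.5]
finger_gap: 0.101
gripper_force: 60.4
t: 4.45
tcp_pos: [0.5533, -0.0021, 0.2176]
tool_rot: [0.676, 0.737, -0.0, -0.0]
force: [-0.1, 0.5, -1.6]
finger_gap: 0.101
gripper_force: 60.4
[ 0.55333661 -0.00208593  0.21756139] [-8.52761274e-02  9.96357282e-01  3.86472272e-04]
```

View pics/w3.png

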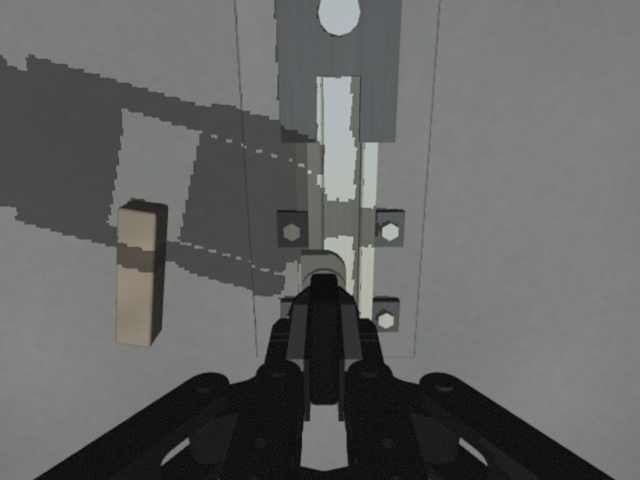

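The wrist view shows the bridge with its fork mouth at v=142 (cols 278-395), fork end at v=76, channel lips at cols about 308-377 and slot at cols 323-360. The held nut body is at cols 302-345, v≈262. I'm measuring all of these in the tool frame.

```bash
python3 - <<'E'
from h import *
p,d,m=load("w3");a=np.load("pics/w3s.npy");T=a[:3];Q=R.from_quat(a[3:])
P=deproj(m,d);L=Q.inv().apply((P-T).reshape(-1,3)).reshape(P.shape);z=P[...,2]
for v in (148,160,172,184,196,208,238,246):
    r=range(290,395)
    on=[u for u in r if .026<z[v,u]<.037]
    # split into runs
    runs=np.split(on,np.where(np.diff(on)>2)[0]+1) if on else []
    print(v,"x %.1f"%(1e3*np.median(L[v,320:370,0])),[(int(q[0]),int(q[-1]),*np.round(1e3*L[v,[q[0],q[-1]],1],1),round(1e3*float(np.median(z[v,q])),1)) for q in runs])
print("profile v160",[(u,round(1e3*float(L[160,u,1]),1),round(1e3*float(z[160,u]),1)) for u in range(300,386,2)])
# bridge top
B=(p.max(2)<110)&(z>.036)&(z<.05);B[:, :265]=0;B[160:]=0
print("bridge z",np.median(z[B]))
for v in(30,50,100,120,135):
    u=np.nonzero(B[v])[0];print(v,1e3*L[v,[u[0],u[-1]],1])
for u in(285,300,312,370,385):
    vv=np.nonzero(B[:,u])[0];print("mouth u",u,vv[-1],onz(m,u,vv[-1]+.5,.0415),Q.inv().apply(onz(m,u,vv[-1]+.5,.0415)-T)*1e3)
for u in(332,340,350):
    print("fork end",u,[(v,round(float(z[v,u])*1e3,1)) for v in range(66,86,2)])
# bed edges
E=cv2.Canny(p[:,:,1],30,80)
for v in(20,60,250,330,345):
    print("bed",v,[u for u in np.nonzero(E[v])[0] if 225<u<262 or 408<u<445])
# nut body in hand
for v in (254,258,262,266,270):
    on=[u for u in range(285,362) if .095<z[v,u]<.13]
    if on:print("nut",v,on[0],on[-1],1e3*L[v,[on[0],on[-1]],1],1e3*np.median(z[v,on]),L[v,on[len(on)//2],0]*1e3)
M=(p.max(2)<60)&(L[...,2]<.056)&(L[...,2]>.047)&(abs(L[...,1])<.008)&(L[...,0]>.012);print("wing y",M.sum(),1e3*L[M].min(0),1e3*L[M].max(0),np.median(L[M],0))
E
```

```text
148 x 49.0 [(307, 322, np.float64(-9.7), np.float64(-1.0), 33.4), (360, 377, np.float64(21.4), np.float64(30.9), 33.3)]
160 x 41.6 [(307, 322, np.float64(-9.8), np.float64(-1.0), 33.1), (360, 376, np.float64(21.5), np.float64(30.6), 33.8)]
172 x 34.0 [(307, 322, np.float64(-9.9), np.float64(-1.0), 33.8), (360, 376, np.float64(21.6), np.float64(30.9), 33.4)]
184 x 26.3 [(308, 323, np.float64(-9.4), np.float64(-0.4), 33.5), (359, 375, np.float64(21.5), np.float64(30.7), 33.4)]
196 x 18.4 [(308, 323, np.float64(-9.5), np.float64(-0.4), 33.6), (359, 375, np.float64(21.6), np.float64(30.8), 33.8)]
208 x 10.5 [(308, 323, np.float64(-9.6), np.float64(-0.5), 33.5), (359, 374, np.float64(21.6), np.float64(30.6), 33.5)]
238 x -10.1 [(308, 323, np.float64(-9.8), np.float64(-0.5), 33.2), (358, 373, np.float64(21.7), np.float64(30.7), 33.5)]
246 x -15.8 [(309, 323, np.float64(-9.3), np.float64(-0.5), 33.5), (358, 373, np.float64(21.7), np.float64(31.0), 33.5)]
profile v160 [(300, -15.0, 13.2), (302, -13.8, 12.0), (304, -12.5, 12.4), (306, -11.3, 12.9), (308, -9.2, 33.7), (310, -8.1, 33.1), (312, 
[... 1872 characters left out ...]
ed 250 [np.int64(420), np.int64(422)]
bed 330 [np.int64(254), np.int64(256), np.int64(414), np.int64(416)]
bed 345 [np.int64(255), np.int64(257), np.int64(413), np.int64(415)]
nut 254 301 336 [-9.91227523  5.47710285] 112.20240164948716 15.49315834530666
nut 258 300 340 [-10.23835535   7.28838238] 113.92968123353816 14.25078203297434
nut 262 301 343 [-10.01251913   8.65035288] 111.53213268596357 11.53152295445304
nut 266 301 344 [-10.01253122   8.96078174] 111.58322020835854 9.10079879048533
nut 270 301 345 [-10.01627545   9.39961939] 111.9079299189632 8.37842616283475
wing y 743 [12.00707865 -5.11760643 50.71643436] [19.71573382  4.64851983 55.99835887] [ 0.01621235 -0.00023846  0.0524883 ]
```

The channel centre is 10.6 mm to tool +y of the nut, with yaw aligned. Channel top z≈33.7 mm (h≈4.6). The fork mouth is 55 mm ahead, so home is about 85 mm ahead. I'm shifting sideways and descending partway.

```bash
python3 -m crank '[{"dp":[0,0.0106,0.02],"delta_rot":[0,0,0],"fingers":-1},{"dp":[0,0.0106,0.03],"delta_rot":[0,0,0],"fingers":-1},{"dp":[0,0,0.03],"delta_rot":[0,0,0],"fingers":-1},{"dp":[0,0,0.024],"delta_rot":[0,0,0],"fingers":-1},{"dp":[0,0,0],"delta_rot":[0,0,0],"fingers":-1},{"dp":[0,0,0],"delta_rot":[0,0,0],"fingers":-1},{"dp":[0,0,0],"delta_rot":[0,0,0],"fingers":-1}]' 80
cat > look.py <<'E'
from h import *
import sys
from station import manip
s=manip.sense();n=sys.argv[1];p,d,m=snap("wrist",n);cv2.imwrite(f"pics/{n}.png",p[:,:,::-1])
T=s["tcp_pos"];Q=R.from_quat(s["tool_rot"]);print(s["t"],T*1e3,s["force"],Q.as_matrix()[:,0])
P=deproj(m,d);L=Q.inv().apply((P-T).reshape(-1,3)).reshape(P.shape)*1e3;z=P[...,2]*1e3
C=(z>29)&(z<36.5)&(abs(L[...,1])<32)
for v in range(60,300,12):
    on=np.nonzero(C[v])[0]
    if len(on)<8:continue
    runs=[r for r in np.split(on,np.where(np.diff(on)>2)[0]+1) if len(r)>5]
    print(v,[(round(L[v,r[0],0],1),*np.round(L[v,[r[0],r[-1]],1],1),round(float(np.median(z[v,r])),1)) for r in runs])
E
python3 look.py w4
```

```text
t: 5.08
tcp_pos: [0.5647, -0.0014, 0.1659]
tool_rot: [0.676, 0.737, 0.0, 0.0]
force: [0.4, -0.1, -1.1]
finger_gap: 0.091
gripper_force: 83.1
5.0833 [564.67754553  -1.39271318 165.88995842] [ 0.38963856 -0.10049197 -1.13500517] [-8.72419358e-02  9.96187149e-01 -9.53081857e-05]
72 [(np.float64(90.2), np.float64(-15.6), np.float64(-12.3), 33.2)]
84 [(np.float64(85.3), np.float64(-15.9), np.float64(-12.1), 32.9)]
96 [(np.float64(80.2), np.float64(-15.8), np.float64(-12.0), 33.3)]
108 [(np.float64(75.1), np.float64(-15.6), np.float64(-12.2), 33.9)]
120 [(np.float64(69.9), np.float64(-15.7), np.float64(-12.3), 33.3)]
132 [(np.float64(64.8), np.float64(-15.8), np.float64(-12.0), 33.7)]
144 [(np.float64(59.2), np.float64(-15.6), np.float64(-12.0), 33.5)]
156 [(np.float64(53.6), np.float64(-21.4), np.float64(-12.1), 33.4), (np.float64(53.4), np.float64(10.0), np.float64(19.2), 33.3)]
168 [(np.float64(48.0), np.float64(-21.1), np.float64(-12.2), 33.4), (np.float64(47.9), np.float64(10.1), np.float64(19.5), 33.1)]
180 [(np.float64(42.4), np.float64(-21.2), np.float64(-11.9), 33.3), (np.float64(
[... 528 characters left out ...]
), np.float64(10.1), np.float64(19.3), 33.3)]
240 [(np.float64(12.1), np.float64(-21.3), np.float64(-11.9), 33.5), (np.float64(11.6), np.float64(10.2), np.float64(19.5), 33.3)]
252 [(np.float64(5.8), np.float64(-21.0), np.float64(-12.0), 33.2), (np.float64(5.4), np.float64(10.2), np.float64(19.2), 33.5)]
264 [(np.float64(-0.8), np.float64(-21.2), np.float64(-12.2), 33.8), (np.float64(-0.7), np.float64(10.8), np.float64(19.4), 33.6)]
276 [(np.float64(-7.3), np.float64(-21.4), np.float64(-12.2), 33.5), (np.float64(-7.0), np.float64(11.4), np.float64(19.5), 33.9)]
288 [(np.float64(-13.7), np.float64(-21.0), np.float64(-12.3), 33.4), (np.float64(-14.0), np.float64(11.5), np.float64(19.2), 33.9)]
```

View pics/w4.png

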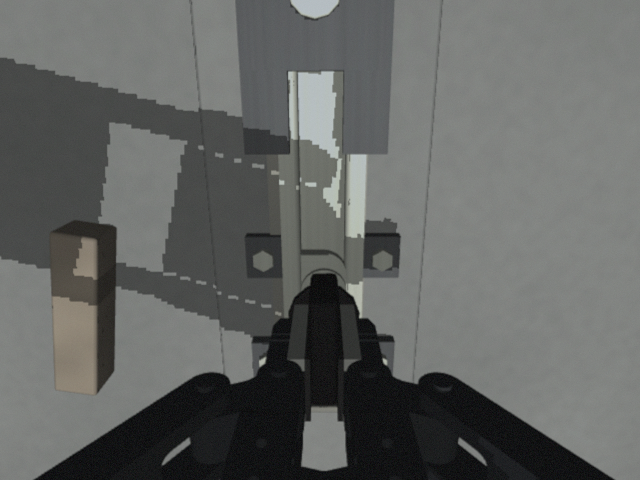

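Still 0.8 mm to correct in −y. The nut sits over the slot, lined up (end at 325,255). I'm descending to just above lip entry.

```bash
python3 -m crank '[{"dp":[0,-0.0016,0.01],"delta_rot":[0,0,0],"fingers":-1},{"dp":[0,0,0.012],"delta_rot":[0,0,0],"fingers":-1},{"dp":[0,0,0.012],"delta_rot":[0,0,0],"fingers":-1},{"dp":[0,0,0],"delta_rot":[0,0,0],"fingers":-1},{"dp":[0,0,0],"delta_rot":[0,0,0],"fingers":-1},{"dp":[0,0,0],"delta_rot":[0,0,0],"fingers":-1}]'
python3 -m crank '[{"dp":[0,0,0.004],"delta_rot":[0,0,0],"fingers":-1},{"dp":[0,0,0.004],"delta_rot":[0,0,0],"fingers":-1},{"dp":[0,0,0],"delta_rot":[0,0,0],"fingers":-1},{"dp":[0,0,0],"delta_rot":[0,0,0],"fingers":-1}]'
python3 look.py w5 | awk 'NR==1||NR>12'
```

```text
t: 5.63
tcp_pos: [0.5635, -0.0015, 0.1487]
tool_rot: [0.675, 0.737, -0.0, -0.0]
force: [-0.1, 0.2, -1.9]
finger_gap: 0.095
gripper_force: 83.1
t: 5.97
tcp_pos: [0.5634, -0.0014, 0.1447]
tool_rot: [0.675, 0.737, -0.0, -0.0]
force: [0.1, 0.7, -0.7]
finger_gap: 0.095
gripper_force: 83.1
5.9667 [563.3865707   -1.41451154 144.72038313] [ 0.13139395  0.67377882 -0.7035814 ] [-8.76922025e-02  9.96147616e-01  6.18519909e-05]
204 [(np.float64(36.2), np.float64(-19.8), np.float64(-10.8), 33.4), (np.float64(35.6), np.float64(11.5), np.float64(20.8), 33.4)]
216 [(np.float64(30.5), np.float64(-20.0), np.float64(-10.6), 33.5), (np.float64(30.1), np.float64(11.6), np.float64(20.6), 33.4)]
228 [(np.float64(25.2), np.float64(-19.7), np.float64(-10.6), 33.4), (np.float64(25.2), np.float64(11.6), np.float64(20.8), 33.7)]
240 [(np.float64(19.9), np.float64(-19.8), np.float64(-10.7), 33.4), (np.float64(19.2), np.float64(11.8), np.float64(20.6), 33.3)]
252 [(np.float64(13.8), np.float64(-19.7), np.float64(-9.6), 33.4), (np.float64(14.8), np.float64(0.5), np.float64(4.1), 35.7), (np.float64(13.3), np.float64(11.4), np.float64(20.9), 33.8)]
264 [(np.float64(7.9), np.float64(-19.9), np.float64(-10.8), 33.6), (np.float64(7.0), np.float64(11.6), np.float64(20.9), 33.7)]
276 [(np.float64(1.8), np.float64(-19.7), np.float64(-10.9), 33.2), (np.float64(1.5), np.float64(11.7), np.float64(20.7), 33.5)]
288 [(np.float64(-3.7), np.float64(-19.8), np.float64(-11.1), 33.4), (np.float64(-5.9), np.float64(11.5), np.float64(20.9), 33.4)]
```

```bash
python3 -m crank '[{"dp":[0,0.001,0.002],"delta_rot":[0,0,0],"fingers":-1},{"dp":[0,0,0.003],"delta_rot":[0,0,0],"fingers":-1},{"dp":[0,0,0],"delta_rot":[0,0,0],"fingers":-1},{"dp":[0,0,0],"delta_rot":[0,0,0],"fingers":-1}]'
python3 - <<'E'
from h import *
from station import manip
s=manip.sense();p,d,m=snap("wrist","w6");T=s["tcp_pos"];Q=R.from_quat(s["tool_rot"])
P=deproj(m,d);L=Q.inv().apply((P-T).reshape(-1,3)).reshape(P.shape)*1e3
print(T,s["force"])
o=cv2.resize(p[200:330,250:410,::-1],(800,600)) if 0 else cv2.resize(p[200:320,250:410,::-1],(800,600),interpolation=2);cv2.imwrite("pics/w6.png",o)
E
```

```text
t: 6.35
tcp_pos: [0.5639, -0.0014, 0.1422]
tool_rot: [0.675, 0.737, -0.0, -0.0]
force: [0.5, -0.2, -1.2]
finger_gap: 0.094
gripper_force: 83.1
[ 0.56388837 -0.00135538  0.14217877] [ 0.46877124 -0.16586159 -1.23358245]
```

View pics/w6.png

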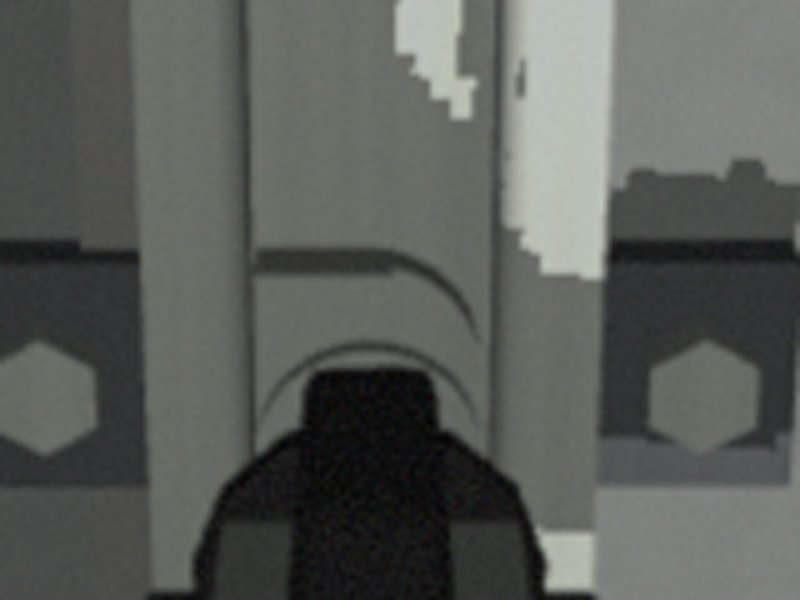

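The nut's body (crop cols 257-480) sits inside the slot (250-495), centred within 0.4 mm and free of force. Descending toward spring contact.

```bash
python3 -m crank '[{"dp":[0,0.0005,0.003],"delta_rot":[0,0,0],"fingers":-1},{"dp":[0,0,0.003],"delta_rot":[0,0,0],"fingers":-1},{"dp":[0,0,0.003],"delta_rot":[0,0,0],"fingers":-1},{"dp":[0,0,0],"delta_rot":[0,0,0],"fingers":-1},{"dp":[0,0,0],"delta_rot":[0,0,0],"fingers":-1}]'
python3 -m crank '[{"dp":[0,0,0.004],"delta_rot":[0,0,0],"fingers":-1},{"dp":[0,0,0.004],"delta_rot":[0,0,0],"fingers":-1},{"dp":[0,0,0],"delta_rot":[0,0,0],"fingers":-1},{"dp":[0,0,0],"delta_rot":[0,0,0],"fingers":-1},{"dp":[0,0,0],"delta_rot":[0,0,0],"fingers":-1}]'
```

```text
t: 6.82
tcp_pos: [0.5641, -0.0014, 0.1376]
tool_rot: [0.675, 0.737, -0.0, -0.0]
force: [-0.1, 0.1, -1.1]
finger_gap: 0.097
gripper_force: 83.1
t: 7.23
tcp_pos: [0.5644, -0.0014, 0.1339]
tool_rot: [0.675, 0.737, 0.0, 0.0]
force: [0.4, -0.0, 0.1]
finger_gap: 0.098
gripper_force: 83.6
```

```bash
python3 -m crank '[{"dp":[0,0,0.003],"delta_rot":[0,0,0],"fingers":-1},{"dp":[0,0,0.003],"delta_rot":[0,0,0],"fingers":-1},{"dp":[0,0,0],"delta_rot":[0,0,0],"fingers":-1},{"dp":[0,0,0],"delta_rot":[0,0,0],"fingers":-1},{"dp":[0,0,0],"delta_rot":[0,0,0],"fingers":-1}]'
python3 -m crank '[{"dp":[0,0,0.002],"delta_rot":[0,0,0],"fingers":-1},{"dp":[0,0,0],"delta_rot":[0,0,0],"fingers":-1},{"dp":[0,0,0],"delta_rot":[0,0,0],"fingers":-1},{"dp":[0,0,0],"delta_rot":[0,0,0],"fingers":-1}]'
```

```text
t: 7.65
tcp_pos: [0.5644, -0.0014, 0.1315]
tool_rot: [0.675, 0.737, 0.0, 0.0]
force: [-1.8, -0.4, 5.0]
finger_gap: 0.095
gripper_force: 84.3
t: 7.98
tcp_pos: [0.5644, -0.0014, 0.1308]
tool_rot: [0.675, 0.737, 0.0, 0.0]
force: [-1.1, -1.3, 7.3]
finger_gap: 0.098
gripper_force: 84.5
```

```bash
python3 -m crank '[{"dp":[0,0,0.002],"delta_rot":[0,0,0],"fingers":-1},{"dp":[0,0,0.002],"delta_rot":[0,0,0],"fingers":-1},{"dp":[0,0,0],"delta_rot":[0,0,0],"fingers":-1},{"dp":[0,0,0],"delta_rot":[0,0,0],"fingers":-1},{"dp":[0,0,0],"delta_rot":[0,0,0],"fingers":-1},{"dp":[0,0,0],"delta_rot":[0,0,0],"fingers":-1}]'
```

```text
t: 8.48
tcp_pos: [0.5644, -0.0015, 0.1293]
tool_rot: [0.675, 0.738, 0.0, 0.001]
force: [-2.3, -0.7, 11.3]
finger_gap: 0.1
gripper_force: 85.1
```

```bash
python3 -m crank '[{"dp":[0,0,0.0003],"delta_rot":[0,0,0.012],"fingers":-1},{"dp":[0,0,0],"delta_rot":[0,0,0.014],"fingers":-1},{"dp":[0,0,0],"delta_rot":[0,0,0.014],"fingers":-1},{"dp":[0,0,0],"delta_rot":[0,0,0],"fingers":-1},{"dp":[0,0,0],"delta_rot":[0,0,0],"fingers":-1}]'; python3 -c "
from station import manip
print(manip.sense()['ft_torque'])"
```

```text
t: 8.9
tcp_pos: [0.5647, -0.0015, 0.1293]
tool_rot: [0.763, 0.647, 0.001, 0.001]
force: [-1.3, -0.8, 11.1]
finger_gap: 0.092
gripper_force: 85.1
[ 0.04273039  0.36339201 -0.01690225]
```

```bash
python3 -m crank '[{"dp":[0,0,0],"delta_rot":[0,0,0.0175],"fingers":-1},{"dp":[0,0,0],"delta_rot":[0,0,0.0175],"fingers":-1},{"dp":[0,0,0],"delta_rot":[0,0,0.0175],"fingers":-1},{"dp":[0,0,0],"delta_rot":[0,0,0.0175],"fingers":-1},{"dp":[0,0,0],"delta_rot":[0,0,0],"fingers":-1},{"dp":[0,0,0],"delta_rot":[0,0,0],"fingers":-1}]'; python3 -c "
from station import manip
print(manip.sense()['ft_torque'])"
```

```text
t: 9.4
tcp_pos: [0.5651, -0.0016, 0.1294]
tool_rot: [0.885, 0.465, 0.001, 0.001]
force: [-1.4, 0.1, 11.0]
finger_gap: 0.096
gripper_force: 85.1
[-0.0394218   0.25251512 -0.04030208]
```

```bash
python3 -m crank '[{"dp":[0,0,0],"delta_rot":[0,0,0.0175],"fingers":-1},{"dp":[0,0,0],"delta_rot":[0,0,0.0175],"fingers":-1},{"dp":[0,0,0],"delta_rot":[0,0,0.0175],"fingers":-1},{"dp":[0,0,0],"delta_rot":[0,0,0.0175],"fingers":-1},{"dp":[0,0,0],"delta_rot":[0,0,0.0175],"fingers":-1},{"dp":[0,0,0],"delta_rot":[0,0,0.0175],"fingers":-1},{"dp":[0,0,0],"delta_rot":[0,0,0.0175],"fingers":-1},{"dp":[0,0,0],"delta_rot":[0,0,0.0175],"fingers":-1},{"dp":[0,0,0],"delta_rot":[0,0,0],"fingers":-1},{"dp":[0,0,0],"delta_rot":[0,0,0],"fingers":-1}]'; python3 -c "
from station import manip
print(manip.sense()['ft_torque'])"
```

```text
t: 10.23
tcp_pos: [0.565, -0.0014, 0.1294]
tool_rot: [0.999, 0.044, 0.001, 0.0]
force: [-1.8, 0.1, 12.0]
finger_gap: 0.093
gripper_force: 85.1
[ 0.1142023   0.25053662 -0.04536079]
```

```bash
python3 -m crank '[{"dp":[0,0,-0.002],"delta_rot":[0,0,0],"fingers":-1},{"dp":[0,0,-0.002],"delta_rot":[0,0,0],"fingers":-1},{"dp":[0,0,-0.001],"delta_rot":[0,0,0],"fingers":-1},{"dp":[0,0,0],"delta_rot":[0,0,0],"fingers":-1},{"dp":[0,0,0],"delta_rot":[0,0,0],"fingers":-1},{"dp":[0,0,0],"delta_rot":[0,0,0],"fingers":-1}]'
python3 -m crank '[{"dp":[0,0,-0.002],"delta_rot":[0,0,0],"fingers":-1},{"dp":[0,0,0],"delta_rot":[0,0,0],"fingers":-1},{"dp":[0,0,0],"delta_rot":[0,0,0],"fingers":-1},{"dp":[0,0,0],"delta_rot":[0,0,0],"fingers":-1}]'
```

```text
t: 10.73
tcp_pos: [0.5649, -0.0014, 0.131]
tool_rot: [0.999, 0.044, 0.001, 0.0]
force: [-0.1, -0.2, 7.0]
finger_gap: 0.095
gripper_force: 84.3
t: 11.07
tcp_pos: [0.5648, -0.0014, 0.1317]
tool_rot: [0.999, 0.044, 0.001, 0.0]
force: [0.6, 0.5, 6.2]
finger_gap: 0.094
gripper_force: 84.2
```

```bash
python3 -m crank '[{"dp":[0,0,-0.002],"delta_rot":[0,0,0],"fingers":-1},{"dp":[0,0,0],"delta_rot":[0,0,0],"fingers":-1},{"dp":[0,0,0],"delta_rot":[0,0,0],"fingers":-1},{"dp":[0,0,0],"delta_rot":[0,0,0],"fingers":-1}]'
python3 -m crank '[{"dp":[0,0,-0.001],"delta_rot":[0,0,0],"fingers":-1},{"dp":[0,0,0],"delta_rot":[0,0,0],"fingers":-1},{"dp":[0,0,0],"delta_rot":[0,0,0],"fingers":-1},{"dp":[0,0,0],"delta_rot":[0,0,0],"fingers":-1}]'
```

```text
t: 11.4
tcp_pos: [0.5647, -0.0015, 0.1321]
tool_rot: [0.999, 0.044, 0.001, 0.0]
force: [1.6, -0.3, 2.1]
finger_gap: 0.093
gripper_force: 83.5
t: 11.73
tcp_pos: [0.5646, -0.0014, 0.1323]
tool_rot: [0.999, 0.044, 0.0, 0.0]
force: [3.0, -0.3, -3.5]
finger_gap: 0.096
gripper_force: 83.0
```

Caught: the upward force turned sharply against the lips. I'm easing the pull and starting to slide.

```bash
python3 -m crank '[{"dp":[0.0008,0,0.0012],"delta_rot":[0,0,0],"fingers":-1},{"dp":[0,-0.01,0],"delta_rot":[0,0,0],"fingers":-1},{"dp":[0,-0.01,0],"delta_rot":[0,0,0],"fingers":-1},{"dp":[0,0,0],"delta_rot":[0,0,0],"fingers":-1},{"dp":[0,0,0],"delta_rot":[0,0,0],"fingers":-1},{"dp":[0,0,0],"delta_rot":[0,0,0],"fingers":-1}]'
```

```text
t: 12.23
tcp_pos: [0.5629, 0.0092, 0.1322]
tool_rot: [0.999, 0.044, -0.001, -0.0]
force: [-1.1, -1.1, 3.5]
finger_gap: 0.093
gripper_force: 84.0
```

```bash
python3 -m crank '[{"dp":[0,-0.015,-0.0005],"delta_rot":[0,0,0],"fingers":-1},{"dp":[0,-0.02,0],"delta_rot":[0,0,0],"fingers":-1},{"dp":[0,-0.02,0],"delta_rot":[0,0,0],"fingers":-1},{"dp":[0,-0.015,0],"delta_rot":[0,0,0],"fingers":-1},{"dp":[0,-0.01,0],"delta_rot":[0,0,0],"fingers":-1},{"dp":[0,0,0],"delta_rot":[0,0,0],"fingers":-1},{"dp":[0,0,0],"delta_rot":[0,0,0],"fingers":-1},{"dp":[0,0,0],"delta_rot":[0,0,0],"fingers":-1}]'
```

```text
t: 12.9
tcp_pos: [0.5597, 0.0498, 0.1322]
tool_rot: [0.999, 0.043, -0.001, -0.001]
force: [-1.5, 4.5, 3.5]
finger_gap: 0.096
gripper_force: 83.8
```

```bash
python3 -m crank '[{"dp":[0,-0.01,0],"delta_rot":[0,0,0],"fingers":-1},{"dp":[0,-0.01,0],"delta_rot":[0,0,0],"fingers":-1},{"dp":[0,-0.01,0],"delta_rot":[0,0,0],"fingers":-1},{"dp":[0,-0.008,0],"delta_rot":[0,0,0],"fingers":-1},{"dp":[0,-0.006,0],"delta_rot":[0,0,0],"fingers":-1},{"dp":[0,-0.004,0],"delta_rot":[0,0,0],"fingers":-1},{"dp":[0,0,0],"delta_rot":[0,0,0],"fingers":-1},{"dp":[0,0,0],"delta_rot":[0,0,0],"fingers":-1}]'
python3 look.py w7 >/dev/null
```

```text
t: 13.57
tcp_pos: [0.558, 0.0728, 0.1322]
tool_rot: [0.999, 0.044, -0.0, -0.0]
force: [-1.1, -2.5, 1.1]
finger_gap: 0.094
gripper_force: 83.5
```

View pics/w7.png

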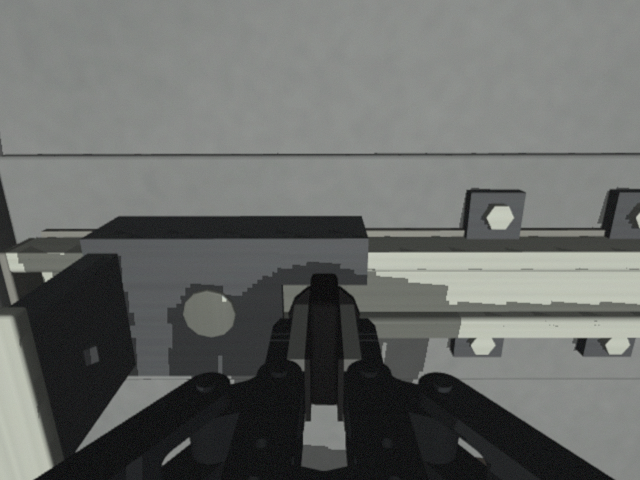

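The stud is in the fork. The fork end is at col 283, the wing at 323, and the rest is undisturbed. About 11 mm remain.

```bash
python3 -m crank '[{"dp":[0,-0.005,0],"delta_rot":[0,0,0],"fingers":-1},{"dp":[0,-0.005,0],"delta_rot":[0,0,0],"fingers":-1},{"dp":[0,-0.004,0],"delta_rot":[0,0,0],"fingers":-1},{"dp":[0,0,0],"delta_rot":[0,0,0],"fingers":-1},{"dp":[0,0,0],"delta_rot":[0,0,0],"fingers":-1}]'
python3 -m crank '[{"dp":[0,-0.002,0],"delta_rot":[0,0,0],"fingers":-1},{"dp":[0,-0.002,0],"delta_rot":[0,0,0],"fingers":-1},{"dp":[0,0,0],"delta_rot":[0,0,0],"fingers":-1},{"dp":[0,0,0],"delta_rot":[0,0,0],"fingers":-1}]'
```

```text
t: 14.03
tcp_pos: [0.5573, 0.0795, 0.1322]
tool_rot: [0.999, 0.044, -0.0, -0.0]
force: [-1.0, -3.6, 0.7]
finger_gap: 0.095
gripper_force: 83.5
t: 14.37
tcp_pos: [0.5572, 0.0812, 0.1323]
tool_rot: [0.999, 0.044, -0.0, 0.0]
force: [-0.7, -4.2, 0.6]
finger_gap: 0.096
gripper_force: 83.4
```

```bash
python3 -m crank '[{"dp":[0,-0.001,0],"delta_rot":[0,0,0],"fingers":-1},{"dp":[0,0,0],"delta_rot":[0,0,0],"fingers":-1},{"dp":[0,0,0],"delta_rot":[0,0,0],"fingers":-1}]'
```

```text
t: 14.62
tcp_pos: [0.5571, 0.0817, 0.1322]
tool_rot: [0.999, 0.044, -0.0, 0.0]
force: [-0.9, -4.0, -0.8]
finger_gap: 0.095
gripper_force: 83.4
```

```bash
for i in 1; do :; done; python3 -m crank '[{"dp":[0,-0.001,0],"delta_rot":[0,0,0],"fingers":-1},{"dp":[0,0,0],"delta_rot":[0,0,0],"fingers":-1},{"dp":[0,0,0],"delta_rot":[0,0,0],"fingers":-1}]'
python3 -m crank '[{"dp":[0,-0.001,0],"delta_rot":[0,0,0],"fingers":-1},{"dp":[0,0,0],"delta_rot":[0,0,0],"fingers":-1},{"dp":[0,0,0],"delta_rot":[0,0,0],"fingers":-1}]'
```

```text
t: 14.87
tcp_pos: [0.5571, 0.0822, 0.1322]
tool_rot: [0.999, 0.044, -0.0, 0.0]
force: [-2.1, -5.4, 0.2]
finger_gap: 0.096
gripper_force: 83.4
t: 15.12
tcp_pos: [0.557, 0.0827, 0.1322]
tool_rot: [0.999, 0.044, -0.0, 0.0]
force: [-2.2, -5.6, -0.0]
finger_gap: 0.092
gripper_force: 83.4
```

```bash
python3 -m crank '[{"dp":[0,-0.001,0],"delta_rot":[0,0,0],"fingers":-1},{"dp":[0,0,0],"delta_rot":[0,0,0],"fingers":-1},{"dp":[0,0,0],"delta_rot":[0,0,0],"fingers":-1}]'
python3 -m crank '[{"dp":[0,-0.0006,0],"delta_rot":[0,0,0],"fingers":-1},{"dp":[0,0,0],"delta_rot":[0,0,0],"fingers":-1},{"dp":[0,0,0],"delta_rot":[0,0,0],"fingers":-1}]'
```

```text
t: 15.37
tcp_pos: [0.557, 0.0832, 0.1322]
tool_rot: [0.999, 0.044, -0.0, 0.0]
force: [-0.4, -4.7, 0.8]
finger_gap: 0.098
gripper_force: 83.3
t: 15.62
tcp_pos: [0.557, 0.0835, 0.1322]
tool_rot: [0.999, 0.044, -0.0, 0.0]
force: [-1.3, -5.0, -0.6]
finger_gap: 0.091
gripper_force: 83.4
```

```bash
python3 -m crank '[{"dp":[0,-0.0008,0],"delta_rot":[0,0,0],"fingers":-1},{"dp":[0,0,0],"delta_rot":[0,0,0],"fingers":-1},{"dp":[0,0,0],"delta_rot":[0,0,0],"fingers":-1}]'
python3 -m crank '[{"dp":[0,-0.0006,0],"delta_rot":[0,0,0],"fingers":-1},{"dp":[0,0,0],"delta_rot":[0,0,0],"fingers":-1},{"dp":[0,0,0],"delta_rot":[0,0,0],"fingers":-1}]'; python3 look.py w8 | head -1
python3 - <<'E'
from h import *
# fork end edge (rail s) now vs w7: dark bridge top edge next to slot
for n in("w7","w8"):
    p,d,m=load(n);P=deproj(m,d);z=P[...,2]
    S=(-.0872*P[...,0]+.9962*P[...,1])*1e3
    B=(z>.038)&(z<.0445)&(p.max(2)<150)
    for nm,y0,y1 in(("lips",-.031,-.02),("mid",.004,.010)):
        t=.9962*P[...,0]+.0872*P[...,1]
        M=B&(t>.50)&(t<.62);vs=np.nonzero(M)
    e=[(v,round(float(S[v,np.nonzero(B[v,:420])[0].max()]),1)) for v in (245,255,262,270)];print(n,"mouth",e)
    e=[(v,[int(x) for x in p[v,270:300:3].max(1)],round(float(S[v,282]),1)) for v in (292,300)];print(e)
E
```

```text
t: 15.87
tcp_pos: [0.557, 0.0839, 0.1322]
tool_rot: [0.999, 0.044, -0.0, 0.0]
force: [-1.5, -5.2, 0.1]
finger_gap: 0.097
gripper_force: 83.3
t: 16.12
tcp_pos: [0.557, 0.0842, 0.1322]
tool_rot: [0.999, 0.044, -0.0, 0.0]
force: [-1.2, -4.9, -0.6]
finger_gap: 0.099
gripper_force: 83.4
16.1167 [556.96387184  84.16517951 132.24373654] [-1.24453293 -4.93611382 -0.55157074] [ 9.96135480e-01  8.78291666e-02 -3.79340170e-04]
w7 mouth [(245, 5.6), (255, 5.2), (262, 5.2), (270, 5.5)]
[(292, [58, 57, 59, 57, 39, 115, 114, 113, 115, 114], 40.2), (300, [55, 57, 57, 57, 43, 116, 116, 115, 31, 29], 40.2)]
w8 mouth [(245, 5.3), (255, 5.4), (262, 5.3), (270, 5.5)]
[(292, [59, 60, 60, 60, 61, 60, 58, 59, 60, 60], 51.1), (300, [63, 60, 59, 61, 59, 61, 60, 61, 24, 32], 51.1)]
```

```bash
python3 -m crank '[{"dp":[0,-0.0008,0],"delta_rot":[0,0,0],"fingers":-1},{"dp":[0,0,0],"delta_rot":[0,0,0],"fingers":-1},{"dp":[0,0,0],"delta_rot":[0,0,0],"fingers":-1}]'
python3 -m crank '[{"dp":[0,-0.0006,0],"delta_rot":[0,0,0],"fingers":-1},{"dp":[0,0,0],"delta_rot":[0,0,0],"fingers":-1},{"dp":[0,0,0],"delta_rot":[0,0,0],"fingers":-1}]'
```

```text
t: 16.42
tcp_pos: [0.5569, 0.0846, 0.1322]
tool_rot: [0.999, 0.044, -0.0, 0.0]
force: [-1.0, -5.3, -0.2]
finger_gap: 0.091
gripper_force: 83.3
t: 16.67
tcp_pos: [0.5569, 0.0849, 0.1322]
tool_rot: [0.999, 0.044, -0.0, 0.0]
force: [-1.3, -3.9, -0.3]
finger_gap: 0.094
gripper_force: 83.3
```

```bash
python3 -m crank '[{"dp":[0,-0.0006,0],"delta_rot":[0,0,0],"fingers":-1},{"dp":[0,0,0],"delta_rot":[0,0,0],"fingers":-1},{"dp":[0,0,0],"delta_rot":[0,0,0],"fingers":-1}]'
python3 -m crank '[{"dp":[0,-0.0006,0],"delta_rot":[0,0,0],"fingers":-1},{"dp":[0,0,0],"delta_rot":[0,0,0],"fingers":-1},{"dp":[0,0,0],"delta_rot":[0,0,0],"fingers":-1}]'; python3 look.py w9|head -1
python3 - <<'E'
from h import *
for n in("w3","w7","w8","w9"):
    p,d,m=load(n);P=deproj(m,d);z=P[...,2];S=(-.0872*P[...,0]+.9962*P[...,1])*1e3;T=(.9962*P[...,0]+.0872*P[...,1])*1e3
    B=(z>.038)&(z<.045)&(p.max(2)<150)&(S>-5)
    e=[]
    for t in np.arange(567,580,1.5):
        M=B&(abs(T-t)<.8)
        if M.sum()>10:e.append(round(float(S[M].min()),1))
    print(n,"mouth",e)
E
```

```text
t: 16.92
tcp_pos: [0.5569, 0.0851, 0.1322]
tool_rot: [0.999, 0.044, -0.0, 0.0]
force: [-1.1, -5.0, -0.8]
finger_gap: 0.095
gripper_force: 83.3
t: 17.17
tcp_pos: [0.5568, 0.0854, 0.1322]
tool_rot: [0.999, 0.044, -0.0, 0.0]
force: [-1.2, -4.9, -0.2]
finger_gap: 0.095
gripper_force: 83.3
17.1667 [556.83951472  85.40451767 132.21009939] [-1.20299769 -4.85760189 -0.19853493] [ 9.96143286e-01  8.77402581e-02 -4.47851368e-04]
w3 mouth [39.8, 39.8, 6.2, 5.1, 5.2, 5.1, 5.0, 5.0, 5.1]
w7 mouth [40.1, 40.1, 5.2, 5.4, 5.3, 5.4, 5.5, 5.5, 5.1]
w8 mouth [43.7, 41.3, 9.2, 5.2, 5.2, 5.4, 5.4, 5.5, 5.2]
w9 mouth [45.4, 43.4, 17.0, 5.2, 5.3, 5.3, 5.4, 5.1, 5.1]
```

```bash
python3 -m crank '[{"dp":[0,-0.0008,0],"delta_rot":[0,0,0],"fingers":-1},{"dp":[0,0,0],"delta_rot":[0,0,0],"fingers":-1},{"dp":[0,0,0],"delta_rot":[0,0,0],"fingers":-1}]'
python3 -m crank '[{"dp":[0,-0.0006,0],"delta_rot":[0,0,0],"fingers":-1},{"dp":[0,0,0],"delta_rot":[0,0,0],"fingers":-1},{"dp":[0,0,0],"delta_rot":[0,0,0],"fingers":-1}]'
```

```text
t: 17.47
tcp_pos: [0.5569, 0.0856, 0.1322]
tool_rot: [0.999, 0.044, -0.0, 0.0]
force: [-1.3, -6.2, 0.1]
finger_gap: 0.093
gripper_force: 83.3
t: 17.72
tcp_pos: [0.5569, 0.0857, 0.1322]
tool_rot: [0.999, 0.044, -0.0, 0.001]
force: [-1.3, -6.6, -0.3]
finger_gap: 0.095
gripper_force: 83.3
```

```bash
python3 -m crank '[{"dp":[0,-0.0006,0],"delta_rot":[0,0,0],"fingers":-1},{"dp":[0,0,0],"delta_rot":[0,0,0],"fingers":-1},{"dp":[0,0,0],"delta_rot":[0,0,0],"fingers":-1}]'
python3 -m crank '[{"dp":[0,-0.0006,0],"delta_rot":[0,0,0],"fingers":-1},{"dp":[0,0,0],"delta_rot":[0,0,0],"fingers":-1},{"dp":[0,0,0],"delta_rot":[0,0,0],"fingers":-1}]'
```

```text
t: 17.97
tcp_pos: [0.5569, 0.0858, 0.1322]
tool_rot: [0.999, 0.044, -0.0, 0.001]
force: [-1.4, -7.3, -0.7]
finger_gap: 0.092
gripper_force: 83.3
t: 18.22
tcp_pos: [0.5568, 0.0859, 0.1322]
tool_rot: [0.999, 0.044, -0.0, 0.001]
force: [-0.9, -9.7, -1.1]
finger_gap: 0.095
gripper_force: 83.3
```

Contact felt: the force rose while motion stopped. I'm relieving the push, then releasing.

```bash
python3 -m crank '[{"dp":[0,0.001,0],"delta_rot":[0,0,0],"fingers":-1},{"dp":[0,0.0006,0],"delta_rot":[0,0,0],"fingers":-1},{"dp":[0,0,0],"delta_rot":[0,0,0],"fingers":-1},{"dp":[0,0,0],"delta_rot":[0,0,0],"fingers":-1}]'
```

```text
t: 18.55
tcp_pos: [0.5569, 0.0856, 0.1322]
tool_rot: [0.999, 0.044, -0.0, 0.0]
force: [-1.2, -5.6, -0.0]
finger_gap: 0.098
gripper_force: 83.4
```

```bash
python3 -m crank '[{"dp":[0,-0.001,0],"delta_rot":[0,0,0],"fingers":-1},{"dp":[0,0,0],"delta_rot":[0,0,0],"fingers":-1},{"dp":[0,0,0],"delta_rot":[0,0,0],"fingers":-1}]'
python3 -m crank '[{"dp":[0,0,0],"delta_rot":[0,0,0],"fingers":-0.8},{"dp":[0,0,0],"delta_rot":[0,0,0],"fingers":-0.6},{"dp":[0,0,0],"delta_rot":[0,0,0],"fingers":-0.4},{"dp":[0,0,0],"delta_rot":[0,0,0],"fingers":-0.3},{"dp":[0,0,0],"delta_rot":[0,0,0],"fingers":-0.3},{"dp":[0,0,0],"delta_rot":[0,0,0],"fingers":-0.3}]' 20
```

```text
t: 18.8
tcp_pos: [0.5569, 0.0858, 0.1322]
tool_rot: [0.999, 0.044, -0.0, 0.001]
force: [-1.2, -7.4, -0.6]
finger_gap: 0.093
gripper_force: 83.3
t: 19.3
tcp_pos: [0.5571, 0.0872, 0.1324]
tool_rot: [0.999, 0.044, 0.0, -0.0]
force: [-0.4, -1.0, 0.6]
finger_gap: 0.349
gripper_force: 0.0
```

Released. I'm raising slowly and straight up, then looking.

```bash
python3 -m crank '[{"dp":[0,0.002,-0.01],"delta_rot":[0,0,0],"fingers":-0.3},{"dp":[0,0,-0.02],"delta_rot":[0,0,0],"fingers":-0.3},{"dp":[0,0,-0.03],"delta_rot":[0,0,0],"fingers":-0.3},{"dp":[0,0,-0.05],"delta_rot":[0,0,0],"fingers":-0.3},{"dp":[0,0,-0.06],"delta_rot":[0,0,0],"fingers":-0.3},{"dp":[-0.05,0,-0.05],"delta_rot":[0,0,0],"fingers":-0.3},{"dp":[-0.05,0,0],"delta_rot":[0,0,0],"fingers":-0.3},{"dp":[0,0,0],"delta_rot":[0,0,0],"fingers":-0.3},{"dp":[0,0,0],"delta_rot":[0,0,0],"fingers":-0.3},{"dp":[0,0,0],"delta_rot":[0,0,0],"fingers":-0.3}]'
python3 - <<'E'
from h import *
p,d,m=snap("wrist","w10");P=deproj(m,d);z=P[...,2];S=(-.0872*P[...,0]+.9962*P[...,1])*1e3;T=(.9962*P[...,0]+.0872*P[...,1])*1e3
W=(p.max(2)<70)&(z>.068)&(z<.09)&(abs(S-36)<25)&(abs(T-562)<35)
print("wing",W.sum(),S[W].min(),S[W].max(),T[W].min(),T[W].max(),np.percentile(z[W],[50,95]))
c=np.c_[S[W],T[W]];w,V=np.linalg.eigh(np.cov(c.T));print("wing angle from rail-y deg",np.degrees(np.arctan(V[0,1]/V[1,1])),c.mean(0))
B=(z>.038)&(z<.045)&(p.max(2)<150)&(S>-5)
print("mouth",[round(float(S[B&(abs(T-t)<.8)].min()),1) for t in (573,576,579,582)])
cv2.imwrite("pics/w10.png",p[:,:,::-1])
E
```

```text
t: 20.13
tcp_pos: [0.5079, 0.0812, 0.2431]
tool_rot: [0.999, 0.044, 0.001, 0.0]
force: [1.1, 0.3, -0.6]
finger_gap: 0.351
gripper_force: 0.0
wing 1376 30.128498425069775 40.03912481031509 541.0735360204386 581.4127462311735 [0.08026376 0.08141309]
wing angle from rail-y deg 0.6006621826869801 [ 35.02307408 562.50645147]
mouth [5.5, 5.6, 5.8, 5.2]
```

View pics/w10.png

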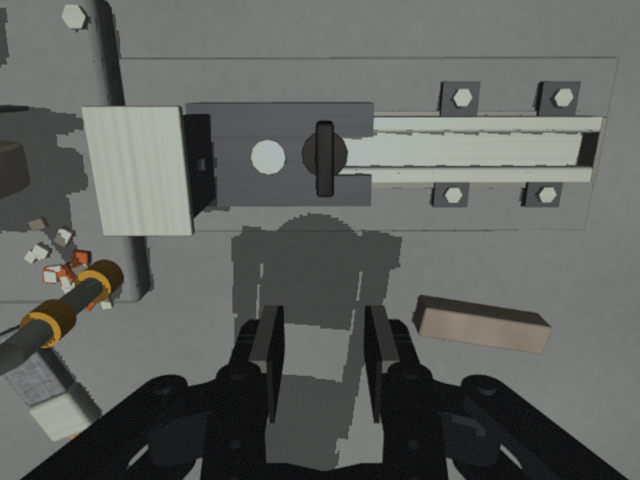

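The wing stands across the rail in the fork at (324,157), the rest is unmoved, and the wing height matches "caught". I'm cross-checking the stud-to-mouth distance against pictures taken before release.

```bash
python3 - <<'E'
from h import *
for n in("w7","w8","w9","w10"):
    p,d,m=load(n);P=deproj(m,d);z=P[...,2];S=(-.0872*P[...,0]+.9962*P[...,1])*1e3;T=(.9962*P[...,0]+.0872*P[...,1])*1e3
    W=(p.max(2)<70)&(z>.0785)&(z<.0825)&(T>573)&(T<580)
    v,u=np.nonzero(W); 
    q=onz(m,u,v,.0803);s=(-.0872*q[:,0]+.9962*q[:,1])*1e3
    print(n,W.sum(),np.percentile(s,[2,50,98]))
E
```

```text
w7 868 [ 13.15601219  24.09183356 106.54524999]
w8 823 [ 25.64198643  35.15017738 106.17336268]
w9 859 [ 25.80365945  36.40479769 106.1684498 ]
w10 290 [ 30.40818484  35.67737908 105.54522727]
```

```bash
python3 - <<'E'
from h import *
p,d,m=snap("wrist","w11")
for n in("w8","w9","w10","w11"):
    p,d,m=load(n);P=deproj(m,d);z=P[...,2]
    W=(p.max(2)<70)&(z>.0785)&(z<.0825)
    v,u=np.mgrid[:480,:640];q=onz(m,u,v,.0803);s=(-.0872*q[...,0]+.9962*q[...,1])*1e3;t=(.9962*q[...,0]+.0872*q[...,1])*1e3
    r=[]
    for t0 in np.arange(568,582,2):
        a=s[W&(abs(t-t0)<1)&(abs(s-36)<12)]
        if len(a)>3:r.append((round(float(a.min()),1),round(float(a.max()),1)))
    print(n,r)
    # bridge at z=.0415 : mouth edge & fork end by grey edge, plane-cast
    q=onz(m,u,v,.0415);s=(-.0872*q[...,0]+.9962*q[...,1])*1e3;t=(.9962*q[...,0]+.0872*q[...,1])*1e3
    B=(z>.0385)&(z<.0445)&(p.max(2)<100)
    print("  mouth",[round(float(s[B&(abs(t-t0)<.7)&(s>0)].min()),1) for t0 in (575,577,579,581)])
E
```

```text
w8 [(29.9, 47.9), (30.0, 47.8), (24.2, 44.8), (24.2, 44.5), (29.4, 38.7), (29.4, 38.6), (29.1, 38.6)]
  mouth [5.8, 5.5, 5.6, 5.7]
w9 [(31.2, 47.8), (24.1, 47.8), (24.5, 46.1), (24.8, 45.8), (30.7, 39.9), (30.7, 39.9), (30.4, 39.9)]
  mouth [5.9, 5.6, 5.7, 5.8]
w10 [(30.3, 40.0), (30.4, 39.9), (30.4, 39.9), (30.4, 39.9), (30.4, 39.9), (30.4, 39.9), (30.4, 39.9)]
  mouth [5.7, 5.7, 5.8, 5.9]
w11 [(30.3, 39.9), (30.3, 39.9), (30.3, 39.9), (30.3, 39.9), (30.3, 39.8), (30.4, 39.8), (30.4, 39.8)]
  mouth [5.6, 5.7, 5.8, 5.8]
```

Relative to the mouth, the wing sits about 0.5 mm short of its contact position; it came back a little at release. I'll nudge it low, on the flange, with the trailing open finger.

```bash
python3 - <<'E'
from station import manip
s=manip.sense();x,y,z=s["tcp_pos"];print(s["t"],x,y,z,"s",-.0872*x+.9962*y,"t",.9962*x+.0872*y,s["force"])
E
```

```text
20.2333 0.5082388170596649 0.08120442639892053 0.24240360168876393 s 0.03657742473100185 t 0.5133885355368241 [ 0.7956336   0.72031499 -0.22697879]
```

```bash
python3 -m crank '[{"dp":[0.0489,0,0],"delta_rot":[0,0,0],"fingers":0.0},{"dp":[0.0489,0,0],"delta_rot":[0,0,0],"fingers":0.0},{"dp":[0,0,0],"delta_rot":[0,0,0],"fingers":0.0},{"dp":[0,0,0.05],"delta_rot":[0,0,0],"fingers":0.0},{"dp":[0,0,0.05],"delta_rot":[0,0,0],"fingers":0.0},{"dp":[0,0,0.05],"delta_rot":[0,0,0],"fingers":0.0},{"dp":[0,0,0.05],"delta_rot":[0,0,0],"fingers":0.0},{"dp":[0,0,0.02],"delta_rot":[0,0,0],"fingers":0.0},{"dp":[0,0,0.018],"delta_rot":[0,0,0],"fingers":0.0},{"dp":[0,0,0],"delta_rot":[0,0,0],"fingers":0.0},{"dp":[0,0,0],"delta_rot":[0,0,0],"fingers":0.0}]'
python3 -m crank '[{"dp":[0,-0.004,0],"delta_rot":[0,0,0],"fingers":0.0},{"dp":[0,-0.004,0],"delta_rot":[0,0,0],"fingers":0.0},{"dp":[0,0,0],"delta_rot":[0,0,0],"fingers":0.0},{"dp":[0,0,0],"delta_rot":[0,0,0],"fingers":0.0}]'
```

```text
t: 21.15
tcp_pos: [0.5563, 0.0855, 0.1235]
tool_rot: [0.999, 0.044, 0.0, 0.0]
force: [0.5, -0.2, -0.4]
finger_gap: 0.499
gripper_force: 0.0
t: 21.48
tcp_pos: [0.5559, 0.0898, 0.1242]
tool_rot: [0.999, 0.044, 0.001, 0.0]
force: [0.1, 0.1, 0.0]
finger_gap: 0.501
gripper_force: 0.0
```

```bash
python3 -m crank '[{"dp":[0,-0.004,0],"delta_rot":[0,0,0],"fingers":0.0},{"dp":[0,0,0],"delta_rot":[0,0,0],"fingers":0.0},{"dp":[0,0,0],"delta_rot":[0,0,0],"fingers":0.0}]'
python3 -m crank '[{"dp":[0,-0.002,0],"delta_rot":[0,0,0],"fingers":0.0},{"dp":[0,0,0],"delta_rot":[0,0,0],"fingers":0.0},{"dp":[0,0,0],"delta_rot":[0,0,0],"fingers":0.0}]'
python3 -m crank '[{"dp":[0,-0.002,0],"delta_rot":[0,0,0],"fingers":0.0},{"dp":[0,0,0],"delta_rot":[0,0,0],"fingers":0.0},{"dp":[0,0,0],"delta_rot":[0,0,0],"fingers":0.0}]'
```

```text
t: 21.73
tcp_pos: [0.5553, 0.0916, 0.1235]
tool_rot: [0.999, 0.044, 0.0, 0.0]
force: [-0.3, 0.7, 0.3]
finger_gap: 0.498
gripper_force: 0.0
t: 21.98
tcp_pos: [0.5552, 0.0925, 0.1233]
tool_rot: [0.999, 0.044, -0.0, 0.0]
force: [-0.2, 0.5, 0.4]
finger_gap: 0.497
gripper_force: 0.1
t: 22.23
tcp_pos: [0.5552, 0.0931, 0.1233]
tool_rot: [0.999, 0.044, 0.0, 0.0]
force: [-0.2, -2.8, 0.5]
finger_gap: 0.504
gripper_force: 1.4
```

```bash
python3 -m crank '[{"dp":[0,-0.001,0],"delta_rot":[0,0,0],"fingers":0.0},{"dp":[0,0,0],"delta_rot":[0,0,0],"fingers":0.0},{"dp":[0,0,0],"delta_rot":[0,0,0],"fingers":0.0}]'
python3 -m crank '[{"dp":[0,-0.001,0],"delta_rot":[0,0,0],"fingers":0.0},{"dp":[0,0,0],"delta_rot":[0,0,0],"fingers":0.0},{"dp":[0,0,0],"delta_rot":[0,0,0],"fingers":0.0}]'
```

```text
t: 22.48
tcp_pos: [0.5552, 0.0935, 0.1234]
tool_rot: [0.999, 0.044, 0.0, 0.0]
force: [0.5, -5.3, 0.7]
finger_gap: 0.5
gripper_force: 2.6
t: 22.73
tcp_pos: [0.5552, 0.0937, 0.1234]
tool_rot: [0.999, 0.044, 0.0, 0.001]
force: [-0.7, -6.9, 1.4]
finger_gap: 0.5
gripper_force: 3.2
```

```bash
python3 -m crank '[{"dp":[0,-0.0008,0],"delta_rot":[0,0,0],"fingers":0.0},{"dp":[0,0,0],"delta_rot":[0,0,0],"fingers":0.0},{"dp":[0,0,0],"delta_rot":[0,0,0],"fingers":0.0}]'
python3 -m crank '[{"dp":[0,-0.0006,0],"delta_rot":[0,0,0],"fingers":0.0},{"dp":[0,0,0],"delta_rot":[0,0,0],"fingers":0.0},{"dp":[0,0,0],"delta_rot":[0,0,0],"fingers":0.0}]'
```

```text
t: 22.98
tcp_pos: [0.5553, 0.0938, 0.1234]
tool_rot: [0.999, 0.044, 0.0, 0.001]
force: [0.6, -6.6, 1.6]
finger_gap: 0.499
gripper_force: 3.7
t: 23.23
tcp_pos: [0.5553, 0.094, 0.1234]
tool_rot: [0.999, 0.044, 0.0, 0.001]
force: [-0.9, -7.6, 0.4]
finger_gap: 0.5
gripper_force: 4.0
```

```bash
python3 -m crank '[{"dp":[0,-0.0008,0],"delta_rot":[0,0,0],"fingers":0.0},{"dp":[0,0,0],"delta_rot":[0,0,0],"fingers":0.0},{"dp":[0,0.003,0],"delta_rot":[0,0,0],"fingers":0.0},{"dp":[0,0.006,0],"delta_rot":[0,0,0],"fingers":0.0},{"dp":[0,0.009,0],"delta_rot":[0,0,0],"fingers":0.0},{"dp":[0,0,0],"delta_rot":[0,0,0],"fingers":0.0},{"dp":[0,0,0],"delta_rot":[0,0,0],"fingers":0.0}]'
python3 -m crank '[{"dp":[0,0,-0.01],"delta_rot":[0,0,0],"fingers":0.0},{"dp":[0,0,-0.03],"delta_rot":[0,0,0],"fingers":0.0},{"dp":[0,0,-0.05],"delta_rot":[0,0,0],"fingers":0.0},{"dp":[0,0,-0.06],"delta_rot":[0,0,0],"fingers":0.0},{"dp":[0,0,-0.06],"delta_rot":[0,0,0],"fingers":0.0},{"dp":[-0.05,0,-0.03],"delta_rot":[0,0,0],"fingers":0.0},{"dp":[-0.05,0,0],"delta_rot":[0,0,0],"fingers":0.0},{"dp":[0,0,0],"delta_rot":[0,0,0],"fingers":0.0},{"dp":[0,0,0],"delta_rot":[0,0,0],"fingers":0.0},{"dp":[0,0,0],"delta_rot":[0,0,0],"fingers":0.0}]'
python3 - <<'E'
from h import *
snap("wrist","w12")
for n in("w11","w12"):
    p,d,m=load(n);P=deproj(m,d);z=P[...,2]
    W=(p.max(2)<70)&(z>.0785)&(z<.0825)
    v,u=np.mgrid[:480,:640];q=onz(m,u,v,.0803);s=(-.0872*q[...,0]+.9962*q[...,1])*1e3;t=(.9962*q[...,0]+.0872*q[...,1])*1e3
    A=W&(abs(t-562)<22)&(abs(s-36)<8);c=np.c_[s[A],t[A]];w,V=np.linalg.eigh(np.cov(c.T))
    print(n,[(round(float(a.min()),1),round(float(a.max()),1)) for a in (s[A&(abs(t-t0)<1)] for t0 in (548,562,576))],"ang",np.degrees(np.arctan(V[0,1]/V[1,1])),"z",np.median(z[A]))
    q=onz(m,u,v,.0415);s=(-.0872*q[...,0]+.9962*q[...,1])*1e3;t=(.9962*q[...,0]+.0872*q[...,1])*1e3
    B=(z>.0385)&(z<.0445)&(p.max(2)<100)
    print("  mouth",[round(float(s[B&(abs(t-t0)<.7)&(s>0)].min()),1) for t0 in (575,577,579,581)])
E
```

```text
t: 23.82
tcp_pos: [0.5557, 0.0868, 0.1232]
tool_rot: [0.999, 0.044, -0.0, -0.0]
force: [0.2, -0.1, -0.5]
finger_gap: 0.501
gripper_force: 0.0
t: 24.65
tcp_pos: [0.5066, 0.0825, 0.2437]
tool_rot: [0.999, 0.044, 0.001, -0.0]
force: [0.1, -0.2, -0.0]
finger_gap: 0.502
gripper_force: 0.0
w11 [(30.1, 39.5), (30.2, 39.9), (30.3, 39.8)] ang 0.695027331359851 z 0.08030132482899818
  mouth [5.6, 5.7, 5.8, 5.8]
w12 [(30.5, 39.8), (30.6, 39.7), (30.7, 40.2)] ang 0.5837236839794031 z 0.08026755726598445
  mouth [5.8, 5.9, 6.0, 6.0]
```

```bash
python3 -c "
from station import manip
print(manip.sign_off())"
```

```text
the job is handed in; nothing more can be done
None
```

The spring nut is fitted and handed in: turned under the lips, caught on its grooves and slid until I felt its stud touch the end of the fork, with the work rest unmoved to within what the camera shows (about 0.2 mm) and nothing else touched.

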